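# Draw the electrode clamp open to its mark and hold it

### The job

Swing the folded carry handle of the electrode clamp up and back until it clicks home against its stop, so that the sprung pull bar under it is free. Then take the pull bar, pull it straight out until its pointer lines up with the mark on the sliding rider of the rail beside it, and finish while still holding it there so that a colleague can put an electrode in: do not let go. Leave the rider where it is set and do not disturb the things lying round the clamp.

Things in the scene. Friction and masses are not known exactly. Their poses are not given: they have to be found in the camera images.
- clamp: Electrode clamp screwed to the bench: grey base plate 256 x 130 x 8 mm, grey guide block (50 x 78 mm, top 92 mm above the bench), aluminium fixed jaw at the far end. Origin on the bench; x axis from the pull bar end to the jaw end, y left, z up. Base plate from x = -146 to +110 mm, guide block from -20 to +30 mm. Cannot move.
- draw_bar: Steel draw bar; origin at the centre of its pull bar, axes as the clamp's. Pull bar: round, 12 mm thick, 76 mm long along y, axis 50 mm above the bench; home at x = -80, y = 0 mm in the clamp's frame, 60 mm before the guide block, on two 8 mm rods 64 mm apart (56 mm free between). Slides to the clamp's -x by up to 47 mm; spring: 6 N home plus 150 N/m (12 N at 40 mm).
- bar_grip (a point): Centre of the pull bar, the place to take it; same axes as the clamp.
- pointer_tip (a point): Tip of the thin blade (2.5 mm thick) on the right-hand (-y) end of the pull bar, 52 mm to the right of the pull bar's centre; moves with the draw bar; same axes as the clamp.
- mark_tip (a point): The mark: upright fin 2.5 mm thick on the small dark rider on the index rail right of the pull bar; point on the fin's inner side, at the pointer's height, axes as the clamp's. Pointer and mark line up when their x in the clamp's frame is equal, a pull of 20 to 40 mm from home. The rider is held by friction only (6 N) and must stay.
- carry_grip (a point): Centre of the black rubber sleeve of the carry handle (24 mm in diameter, 80 mm long along the clamp's y), 85 mm from the hinge line; folded, it lies right above the pull bar. The handle's two 8 mm wire arms run back to the hinge at y = -50 and +50 mm. Turns with the handle.
- carry_hinge (a point): Middle of the carry handle's hinge line, which runs along the clamp's y axis 82 mm above the bench, at x = +5 mm in the clamp's frame. Turns with the handle.
- carry_handle (a joint): Angle of the carry handle, rad: 0 = level towards the robot (over the pull bar), 1.57 = straight up, 1.95 = leaning back on its stop, held by a sprung detent. Starts at 0.08 to 0.35; stays where it is left (hinge friction: about 1 N at the sleeve). From 1.3 to 1.7 the detent resists with up to about 3 N at the sleeve; from about 1.8 it drives the handle to the stop.
- electrode_1: Loose bystander: brass mushroom electrode, 25 mm wide, 26 mm high, left of the clamp; origin under its middle.
- electrode_2: Loose bystander: the same kind of electrode, left of the clamp.
- gap_gauge: Loose bystander: steel gauge block 18 x 52 x 18 mm, left of the clamp.
- petri_dish: Loose bystander: clear dish 60 mm wide, 14 mm high, right of the clamp.
- beaker_100: Loose bystander: beaker 52 mm wide, 70 mm high, right of the clamp.
- calculator: Loose bystander: pocket calculator 68 x 118 x 13 mm near the front edge of the bench.
- pipette_bulb: Loose bystander: rubber bulb 51 mm wide, 82 mm high, near the front edge on the left.

How it is judged:
By the outcome, as a careful person would: the job done as asked, in the order asked, and still so for the second after the job is handed in, while the arm keeps its last pose, push and grip.
It also fails if it takes over 50 s, if anything falls off the work surface, if the arm or the gripper's body presses on something with over 40 N, if the wrist force passes 120 N, or if a joint passes its speed limit or range.

### The arm

A 7-joint arm with a two-finger parallel gripper is mounted at the origin on a cart in front of the work surface, level with it; the furniture and walls round the work are solid. World frame = base frame: x ahead of the robot, y to its left, z up, the work surface at z = 0. Lengths are in m, angles in rad, forces in N, time in s.
With the tool pointing down it reaches from about 0.425 to 0.825 m from the base axis. Payload 3.6 kg.
Tool frame: the origin (TCP) lies midway between the tips of the shut fingers; the grasp point (between the pads) lies 19 mm behind it; z points along the fingers, y is the line along which they close (so a half turn about z gives the same grasp; the last joint's range is limited). The gripper opens to 85 mm and grips with 20 to 120 N. Pads are 22 mm wide; open, the fingers measure 114 mm over their backs; the gripper's body (76 mm by 85 mm) begins 54 mm behind the grasp point. The pads swing forward as they close: fully open they stand 13 mm farther back than shut.
Start: joints at [-1.175, 0.615, -0.013, 1.423, 0.008, 1.103, -0.04], TCP at [0.266, 0.593, 0.231] pointing down, gripper open.
Joint ranges: [-3.12, 3.12], [-0.3, 2.06], [-1.34, 1.32], [0.26, 2.42], [-1.36, 4.5], [0.01, 1.98], [-2.84, 2.84]. Speed limits (rad/s): [2.79, 2.79, 3.14, 3.14, 3.14, 3.14, 3.14].

### API

Orientations are given as a unit quaternion [w, x, y, z].
In Python, from workcell import get_obs, read_camera, get_calibration, hand_in, recognise, regions_of gives the robot as it stands.
- The arm moves only by the tool step_arm, never from a script. Its argument "moves" is a list of rows, each a list of 7 numbers: the shift along the tool's x, y, z in cm, then the turn, a rotation vector about the tool's x, y, z in rad, then the opening, from 0 (shut) to 1 (fully open). A call has 1 to 5 rows; each row shifts and turns the commanded pose from where the row before left it, along the tool's axes as they then stand; what a row does not reach is not made up. A row lasts 1/12 s, in which the tool goes at most 41.7 mm and 7.16 degrees, less where a joint would pass 70% of its speed; a pose out of reach is approached as far as the arm can. A call is refused whole if a number of a shift passes 4.17 or a number of a turn 0.125, either way. A call with a gripper value outside its range is refused whole. The fingers move at their own pace and stop on an object; "force" is the grip in N (left out, the last holds). Time passes only in rows, so rows that do not move let the fingers close. It gives the time, the measured TCP pose, the force, the opening and the grip force at its end, in the units of the state.
- get_obs(): the state, without advancing time (a new reading comes with each control period).
- read_camera(name): name is "scene" or "top"; returns the picture (400x640x3 uint8, blue, green, red); there is no depth.
- get_calibration(name): a dict with "fov_y" (degrees; the focal length in pixels is half the picture's height over the tangent of half this angle, whatever the lens; pixels are square), "cx", "cy" (the principal point, pixels), "extrinsics" (4x4, takes a point from world to camera coordinates). Camera axes: x right, y down, z forward; pixel columns grow to the right and rows downward; lengths in m; the calibration is good to about 2 mm. A picture is of the moment at which its call begins. get_calibration takes no time and is no camera call.
- hand_in(): hands the job in; it is judged then, once.
Trained networks look in the newest picture that a camera, given by its name, has taken for a name from the list of things; names that differ only in an ending like _2 or _b are one class to them, and where a whole thing is asked for, a point or a joint stands for the part that bears it (a point fixed in the world has none). Each returns a list of dicts, best first, with "conf" (0 to 1); they miss things now and then, are a little off and sometimes report something else, mostly with a low value. They report only what shows in the picture. A call takes as long as a camera call.
- recognise(camera, thing): "rect" ([left, top, right, bottom] in pixels, round what is visible of it).
- regions_of(camera, thing): "region" (400x640 bool, what is visible of it) and "rect" ([left, top, right, bottom] in pixels, round what is visible of it).
The state is a dict: "time_s": time; "joint_pos": joint angles; "qd": joint speeds; "joint_torque": joint torques, N m; "tcp_pos": TCP position; "tool_rot": TCP orientation; "force": force on the tool from outside, world axes, zero at the start; "ft_torque": the same for the moment, N m; "finger_gap": finger opening in m; "grasp_force": force on a finger pad.
Only numpy, scipy, OpenCV 4.12 (cv2) and the standard library are available. Lean on these libraries where they do the work, as an engineer would, in place of code of your own. Each camera call takes 0.05 s, during which the arm holds its last target. There are 200 camera calls.

## Working session

There is one attempt and no reset: what is moved stays moved. The work goes in short steps, Python scripts to look and compute and a tool call to move; the robot and the scene stay as the last step left them, time stands still between calls to the robot, and variables do not carry over. Pictures are saved under pics/ and viewed, at most 10 in all, crops included, and the job is handed in when it is done.

Besides the shell and the picture viewer there is one more tool, called after "Call:" as a command line: name --pt "numbers of a row" for each row, then --argument value for the rest. step_arm: Moves the arm, as the interface text tells. Its arguments: {"type":"object","properties":{"moves":{"type":"array"},"force":{"type":"number"}},"required":["moves"]}

```bash
mkdir -p pics; ls
python3 - <<'E'
from workcell import *
import cv2,numpy as np
o=get_obs(); print(o['time_s'],o['tcp_pos'],o['tool_rot'],o['finger_gap'])
for c in('scene','top'):
    im=read_camera(c); cv2.imwrite(f'pics/{c}0.png',im)
    k=get_calibration(c); print(c,k['fov_y'],k['cx'],k['cy'],np.round(k['extrinsics'],4).tolist())
    for t in('clamp','draw_bar','carry_grip','mark_tip','pointer_tip','carry_handle','bar_grip','carry_hinge'):
        r=recognise(c,t); print(t,[(np.round(d['rect']).tolist(),round(d['conf'],2)) for d in r[:2]])
E
```

```text
pics
0.0 [0.26577088 0.59232497 0.23009937] [-2.72037154e-04  2.09320695e-01  9.77846154e-01 -1.29322248e-03] 0.08541219948101546
scene 44.437891330342175 325.35499502371215 201.64092107717283 [[0.3663, -0.9302, 0.0226, -0.1693], [-0.4336, -0.1922, -0.8804, 0.3222], [0.8233, 0.3127, -0.4737, 0.9463], [0.0, 0.0, 0.0, 1.0]]
clamp [([364.0, 202.0, 435.0, 275.0], 0.95)]
draw_bar [([379.0, 205.0, 425.0, 243.0], 0.56)]
carry_grip [([382.0, 210.0, 414.0, 226.0], 0.73)]
mark_tip [([416.0, 250.0, 422.0, 256.0], 0.39)]
pointer_tip [([376.0, 205.0, 426.0, 243.0], 0.66)]
carry_handle [([381.0, 204.0, 428.0, 223.0], 0.77)]
bar_grip [([381.0, 204.0, 424.0, 244.0], 0.58)]
carry_hinge [([381.0, 208.0, 429.0, 227.0], 0.69)]
top 51.786259741681505 318.8919589300575 200.39691522040349 [[-0.0087, -1.0, -0.0004, 0.0249], [-0.9968, 0.0087, -0.0793, 0.5694], [0.0793, -0.0003, -0.9968, 0.9889], [0.0, 0.0, 0.0, 1.0]]
clamp [([374.0, 153.0, 433.0, 260.0], 0.59), ([346.0, 220.0, 366.0, 228.0], 0.42)]
draw_bar [([388.0, 155.0, 420.0, 221.0], 0.83)]
carry_grip [([388.0, 184.0, 436.0, 237.0], 0.55)]
mark_tip [([432.0, 214.0, 461.0, 240.0], 0.61), ([426.0, 243.0, 434.0, 244.0], 0.45)]
pointer_tip [([389.0, 156.0, 424.0, 231.0], 0.64), ([374.0, 150.0, 433.0, 259.0], 0.22)]
carry_handle [([388.0, 184.0, 433.0, 232.0], 0.6)]
bar_grip [([386.0, 158.0, 422.0, 232.0], 0.85)]
carry_hinge [([388.0, 180.0, 435.0, 234.0], 0.66)]
```

Run:
```python
import cv2
a=cv2.imread('pics/scene0.png')[180:300,330:490]; cv2.imwrite('pics/sc.png',cv2.resize(a,None,fx=5,fy=5,interpolation=cv2.INTER_CUBIC))
a=cv2.imread('pics/top0.png')[140:275,315:495]; cv2.imwrite('pics/tc.png',cv2.resize(a,(720,540),interpolation=cv2.INTER_CUBIC))
```

```text
(no output)
```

View pics/sc.png

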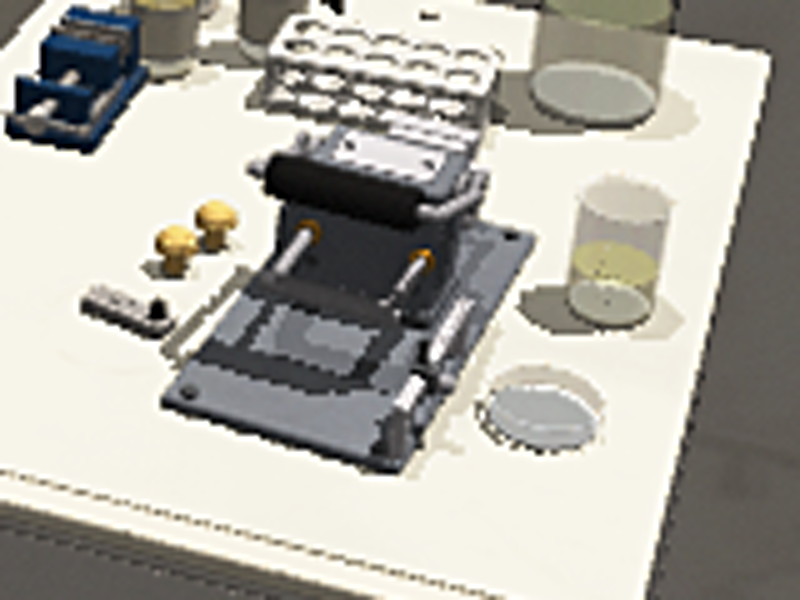

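View pics/tc.png

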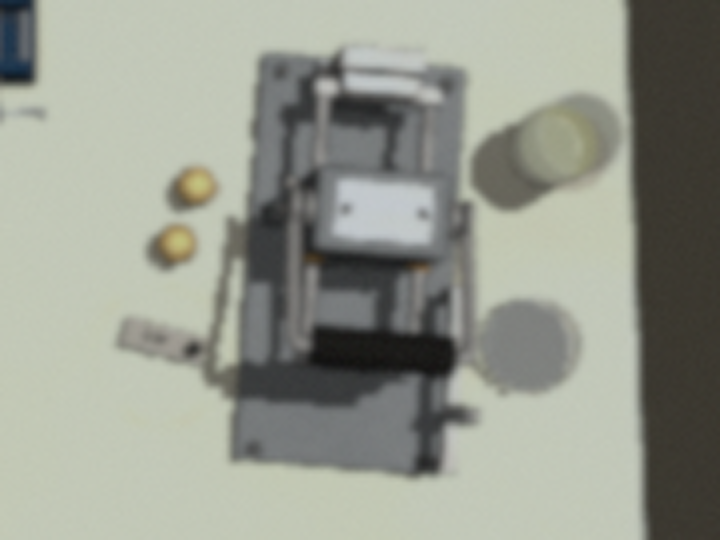

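View pics/scene0.png

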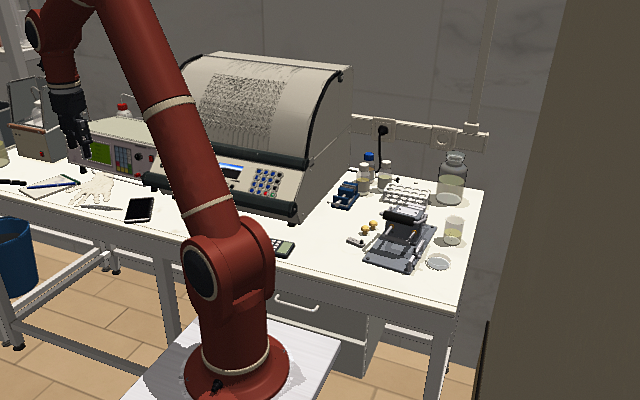

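```bash
cat > h.py <<'E'
from workcell import *
import numpy as np,cv2
from scipy.optimize import least_squares
def proj(c,P):
    k=get_calibration(c);f=200/np.tan(np.radians(k['fov_y']/2));E=np.array(k['extrinsics'])
    q=np.atleast_2d(P)@E[:3,:3].T+E[:3,3]
    return np.c_[k['cx']+f*q[:,0]/q[:,2],k['cy']+f*q[:,1]/q[:,2]]
def tow(p,P):
    P=np.atleast_2d(P).astype(float)/1000;c,s=np.cos(p[2]),np.sin(p[2])
    return np.c_[p[0]+c*P[:,0]-s*P[:,1],p[1]+s*P[:,0]+c*P[:,1],P[:,2]]
def sleeve(th,y=0): return [5-85*np.cos(th),y,82+85*np.sin(th)]
E
python3 - <<'E'
from h import *
T=lambda u,v:[u/4+315,v/4+140]
S=lambda u,v:[u/5+330,v/5+180]
fl,fr,bl,br=[-146,65,8],[-146,-65,8],[110,65,8],[110,-65,8]
tt=[(fl,T(234,460)),(fr,T(440,474)),(bl,T(260,53)),(br,T(466,69))]
ss=[(fl,S(162,403)),(fr,S(402,470)),(br,S(536,232))]
def res(p):
    r=(proj('top',tow(p,[a for a,_ in tt]))-[b for _,b in tt]).ravel()
    q=(proj('scene',tow(p,[a for a,_ in ss]))-[b for _,b in ss]).ravel()
    t=(proj('top',tow(p,sleeve(p[3])))-T(384,350)).ravel()
    u=(proj('scene',tow(p,sleeve(p[3])))-S(345,187)).ravel()
    return np.r_[r,q,t,u]
s=least_squares(res,[0.65,-.1,0,.2]);print(s.x,np.round(s.fun,1))
p=s.x;np.save('p.npy',p)
ims={c:read_camera(c) for c in('top','scene')}
for n,P in dict(bar=[-80,0,50],ptr=[-80,-52,50],g0=[-20,39,92],g1=[-20,-39,92],sl=sleeve(p[3])).items():
    a=(proj('top',tow(p,P))[0]-[315,140])*4;b=(proj('scene',tow(p,P))[0]-[330,180])*5
    print(n,tow(p,P).round(4),a.round(),b.round())
E
```

```text
[ 0.57365577 -0.18982196 -0.08316891  0.38889749] [-0.2  0.4  1.   0.9 -0.2 -0.1 -0.  -0.3 -0.4 -1.3  0.1 -0.4  0.2  0.1
 -0.1 -0.  -0.  -0. ]
bar [[ 0.4939 -0.1832  0.05  ]] [359. 362.] [329. 299.]
ptr [[ 0.4896 -0.235   0.05  ]] [446. 369.] [426. 325.]
g0 [[ 0.557  -0.1493  0.092 ]] [312. 251.] [304. 161.]
g1 [[ 0.5505 -0.227   0.092 ]] [448. 262.] [445. 196.]
sl [[ 0.5003 -0.1837  0.1142]] [384. 350.] [345. 187.]
```

```bash
cat >> h.py <<'E'
def unproj(c,uv,z):
    k=get_calibration(c);f=200/np.tan(np.radians(k['fov_y']/2));E=np.array(k['extrinsics'])
    d=E[:3,:3].T@[(uv[0]-k['cx'])/f,(uv[1]-k['cy'])/f,1];o=-E[:3,:3].T@E[:3,3]
    return o+d*(z-o[2])/d[2]
def rel(goal_p,yaw):
    "shift (cm) in tool axes, total turn vector to tool-down with tool y at yaw, from measured pose"
    from scipy.spatial.transform import Rotation as R
    o=get_obs();q=o['tool_rot'];r=R.from_quat([q[1],q[2],q[3],q[0]])
    g=R.from_matrix(np.c_[[np.sin(yaw),-np.cos(yaw),0],[np.cos(yaw),np.sin(yaw),0],[0,0,-1]] @ np.diag([-1,1,1]) if 0 else np.array([[-np.sin(yaw),np.cos(yaw),0],[np.cos(yaw),np.sin(yaw),0],[0,0,-1]]).T)
    return (r.inv().apply(np.array(goal_p)-o['tcp_pos'])*100).round(2),(r.inv()*g).as_rotvec().round(3)
E
python3 - <<'E'
from h import *
for uv in[(150,185),(297,224),(143,178)]:print(unproj('scene',uv,0))
print(unproj('scene',(240,210),.1))
p=np.load('p.npy')
print(rel(tow(p,sleeve(p[3]))[0]+[0,0,.1],p[2]))
for x in(-100,-110,-120):
  print(x,(proj('scene',tow(p,[[x,-54,z] for z in(20,50,60)]))-[330,180]).__mul__(5).round().tolist(),((proj('top',tow(p,[[x,-54,50],[x,-70,20]]))-[315,140])*4).round().tolist())
E
```

```text
[0.57354203 0.6707676  0.        ]
[0.53982705 0.11949908 0.        ]
[0.60725478 0.72725358 0.        ]
[0.39311496 0.21709506 0.1       ]
(array([-53.16, -61.28,   1.71]), array([-0.   ,  0.   ,  1.232]))
-100 [[412.0, 395.0], [418.0, 346.0], [420.0, 329.0]] [[448.0, 403.0], [461.0, 404.0]]
-110 [[406.0, 405.0], [412.0, 356.0], [414.0, 339.0]] [[447.0, 419.0], [460.0, 420.0]]
-120 [[400.0, 415.0], [406.0, 366.0], [408.0, 349.0]] [[446.0, 436.0], [460.0, 437.0]]
```

View pics/top0.png

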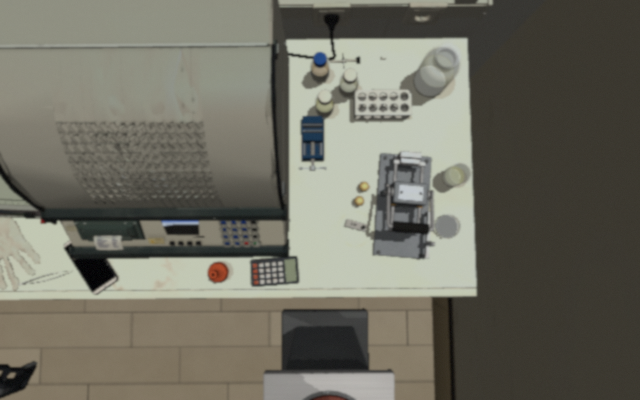

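Call:
step_arm --pt "0 0 -1 0 0 0.123 0.45" --pt "0 0 -1 0 0 0.123 0.45" --pt "0 0 -1 0 0 0.123 0.45" --pt "0 0 -1 0 0 0.123 0.45" --pt "0 0 -1 0 0 0.123 0.45" --force 20

```text
time_s: 1.42
tcp_pos: [0.266, 0.593, 0.2818]
tool_rot: [-0.0, 0.498, 0.867, -0.0]
force: [-0.1, 0.3, 0.1]
finger_gap: 0.0387
grasp_force: 0.0
```

Call:
step_arm --pt "0 0 -1 0 0 0.123 0.45" --pt "0 0 -1 0 0 0.123 0.45" --pt "0 0 0 0 0 0.123 0.45" --pt "0 0 0 0 0 0.123 0.45" --pt "0 0 0 0 0 0.125 0.45"

```text
time_s: 1.83
tcp_pos: [0.266, 0.5931, 0.3016]
tool_rot: [-0.0, 0.738, 0.675, 0.0]
force: [-0.4, 0.7, 0.3]
finger_gap: 0.0387
grasp_force: 0.0
```

Run:
```python
from h import *
p=np.load('p.npy');o=get_obs();print(o['time_s'],o['joint_pos'].__class__,np.round(o['joint_pos'],2),o['tcp_pos'],o['finger_gap'])
for g in [(.33,.35,.3),(.36,.25,.3),(.41,.13,.3),(.45,0,.3),(.5,-.184,.214)]:print(rel(g,p[2]))
```

```text
1.8333 <class 'numpy.ndarray'> [-1.36  0.58  0.31  1.32 -0.18  1.27 -1.12] [0.26597555 0.59312738 0.30159582] 0.03868980593661272
(array([-23.65,   8.53,   0.15]), array([-0.   , -0.001, -0.006]))
(array([-33.34,  12.41,   0.14]), array([-0.   , -0.001, -0.006]))
(array([-44.85,  18.45,   0.13]), array([-0.   , -0.001, -0.006]))
(array([-57.45,  23.59,   0.13]), array([-0.   , -0.001, -0.006]))
(array([-75.34,  30.2 ,   8.72]), array([-0.   , -0.001, -0.006]))
```

Call:
step_arm --pt "-3.4 1.2 0 0 0 0 0.45" --pt "-3.4 1.2 0 0 0 0 0.45" --pt "-3.4 1.2 0 0 0 0 0.45" --pt "-3.4 1.2 0 0 0 0 0.45" --pt "-3.4 1.2 0 0 0 0 0.45"

```text
time_s: 2.25
tcp_pos: [0.3119, 0.417, 0.3014]
tool_rot: [-0.0, 0.736, 0.677, 0.0]
force: [0.5, 0.5, 0.2]
finger_gap: 0.0385
grasp_force: 0.0
```

Call:
step_arm --pt "-3.4 1.2 0 0 0 0 0.45" --pt "-3.4 1.2 0 0 0 0 0.45" --pt "-3.2 1.3 0 0 0 0 0.45" --pt "-3.2 1.3 0 0 0 0 0.45" --pt "-3.2 1.3 0 0 0 0 0.45"

```text
time_s: 2.67
tcp_pos: [0.3612, 0.2484, 0.3017]
tool_rot: [-0.0, 0.736, 0.677, 0.0]
force: [0.3, -0.1, 0.1]
finger_gap: 0.0387
grasp_force: 0.0
```

Call:
step_arm --pt "-2.9 1.5 0 0 0 0 0.45" --pt "-2.9 1.5 0 0 0 0 0.45" --pt "-2.9 1.5 0 0 0 0 0.45" --pt "-2.9 1.5 0 0 0 0 0.45" --pt "-3.1 1.3 0 0 0 0 0.45"

```text
time_s: 3.08
tcp_pos: [0.4222, 0.0963, 0.3017]
tool_rot: [0.0, 0.736, 0.677, 0.001]
force: [0.4, 0.6, 0.1]
finger_gap: 0.0384
grasp_force: 0.0
```

Call:
step_arm --pt "-3.1 1.3 0 0 0 0 0.45" --pt "-3.1 1.3 0 0 0 0 0.45" --pt "-3.1 1.3 0 0 0 0 0.45" --pt "-3.2 1.2 0 0 0 0 0.45" --pt "-3.2 1.2 0 0 0 0 0.45"

```text
time_s: 3.5
tcp_pos: [0.4717, -0.0657, 0.3016]
tool_rot: [0.0, 0.736, 0.677, 0.0]
force: [0.8, -0.1, 0.2]
finger_gap: 0.0385
grasp_force: 0.0
```

Run:
```python
from h import *
p=np.load('p.npy');o=get_obs();print(o['time_s'],np.round(o['joint_pos'],2),o['tcp_pos'],o['force'],o['finger_gap'])
print(rel((.5,-.184,.16),p[2]))
```

```text
3.5 [-0.34  0.31  0.59  1.81 -0.19  1.08  0.23] [ 0.47166129 -0.06569605  0.30160686] [ 0.81539862 -0.14224197  0.15397984] 0.03847089791996697
(array([-11.56,   3.79,  14.16]), array([ 0.001, -0.   ,  0.001]))
```

Call:
step_arm --pt "-3 1 2.8 0 0 0 0.45" --pt "-3 1 2.8 0 0 0 0.45" --pt "-3 1 2.8 0 0 0 0.45" --pt "-2.6 0.8 2.8 0 0 0 0.45" --pt "0 0 2.8 0 0 0 0.45"

```text
time_s: 3.92
tcp_pos: [0.4998, -0.1894, 0.162]
tool_rot: [0.004, 0.739, 0.674, -0.001]
force: [1.0, -0.7, 1.1]
finger_gap: 0.0384
grasp_force: 0.0
```

Run:
```python
from h import *
p=np.load('p.npy');o=get_obs();print(o['time_s'],np.round(o['joint_pos'],2),o['tcp_pos'],o['force'],o['finger_gap'])
print(rel((.5,-.184,.094),p[2]))
a=read_camera('scene')[160:280,330:490]; b=read_camera('top')[140:260,335:495]
cv2.imwrite('pics/c1.png',cv2.resize(np.vstack([a,b]),None,fx=2.5,fy=2.5,interpolation=cv2.INTER_CUBIC))
```

```text
3.9167 [-0.02  0.56  0.51  1.86 -0.36  0.81  0.59] [ 0.49977613 -0.18941535  0.16199964] [ 0.97639748 -0.68291182  1.10935841] 0.03835365017984109
(array([ 0.59, -0.05,  6.8 ]), array([ 0.004,  0.007, -0.008]))
```

View pics/c1.png

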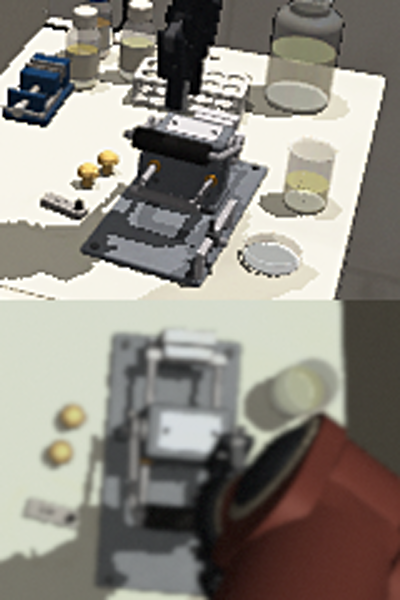

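Call:
step_arm --pt "0.3 0 2 0 0 0 0.45" --pt "0.2 0 2 0 0 0 0.45" --pt "0 0 2 0 0 0 0.45" --pt "0 0 0.7 0 0 0 0.45" --pt "0 0 0 0 0 0 0.45"

```text
time_s: 4.43
tcp_pos: [0.4997, -0.1753, 0.0953]
tool_rot: [-0.001, 0.735, 0.678, 0.0]
force: [-0.4, 0.3, -1.0]
finger_gap: 0.0383
grasp_force: 0.0
```

Call:
step_arm --pt "0 0 0 0 0 0 0.15" --pt "0 0 0 0 0 0 0.15" --pt "0 0 0 0 0 0 0.15" --pt "0 0 0 0 0 0 0.15" --force 25

```text
time_s: 4.77
tcp_pos: [0.5007, -0.1767, 0.0967]
tool_rot: [0.001, 0.736, 0.677, 0.001]
force: [0.6, 1.5, 1.7]
finger_gap: 0.0228
grasp_force: 26.1
```

Run:
```python
from h import *
p=np.load('p.npy');o=get_obs();print(o['time_s'],np.round(o['joint_pos'],2),o['tcp_pos'],o['force'],o['finger_gap'])
c,s=np.cos(p[2]),np.sin(p[2]);d=o['tcp_pos'][:2]-p[:2];print('tcp in clamp mm',(c*d[0]+s*d[1])*1e3,(-s*d[0]+c*d[1])*1e3,p[3])
print(rel(o['tcp_pos'],p[2]))
```

```text
4.7667 [ 0.01  0.65  0.44  1.93 -0.44  0.66  0.64] [ 0.50071808 -0.17669739  0.09670684] [0.56805919 1.50853323 1.66544967] 0.022802253263505035
tcp in clamp mm -73.77587782755786 7.020043791393283 0.3888974884881797
(array([0., 0., 0.]), array([0.003, 0.   , 0.   ]))
```

Call:
step_arm --pt "0 0.37 -0.8 0 0 0 0.15" --pt "0 0.44 -0.73 0 0 0 0.15" --pt "0 0.51 -0.68 0 0 0 0.15" --pt "0 0.63 -0.69 0 0 0 0.15" --pt "0 0.64 -0.56 0 0 0 0.15"

```text
time_s: 5.18
tcp_pos: [0.5181, -0.1782, 0.1298]
tool_rot: [-0.008, 0.736, 0.677, -0.004]
force: [-14.1, 1.7, 6.9]
finger_gap: 0.0229
grasp_force: 24.7
```

Call:
step_arm --pt "0 0.69 -0.5 0 0 0 0.15" --pt "0 0.74 -0.42 0 0 0 0.15" --pt "0 0.77 -0.35 0 0 0 0.15" --pt "0 0.81 -0.27 0 0 0 0.15" --pt "0 0.83 -0.18 0 0 0 0.15"

```text
time_s: 5.6
tcp_pos: [0.5593, -0.182, 0.1509]
tool_rot: [-0.004, 0.737, 0.676, -0.001]
force: [-8.6, 3.0, 10.2]
finger_gap: 0.0231
grasp_force: 26.9
```

Call:
step_arm --pt "0 0.84 -0.1 0 0 0 0.15" --pt "0 0.85 0 0 0 0 0.15" --pt "0 0.85 0.07 0 0 0 0.15" --pt "0 0.84 0.15 0 0 0 0.15" --pt "0 0.8 0.2 0 0 0 0.15"

```text
time_s: 6.02
tcp_pos: [0.605, -0.1863, 0.1459]
tool_rot: [-0.0, 0.736, 0.677, -0.001]
force: [-4.2, -0.0, 1.3]
finger_gap: 0.0229
grasp_force: 28.8
```

```bash
cat >> h.py <<'E'
def inclamp():
    p=np.load('p.npy');o=get_obs();print(round(o['time_s'],2),np.round(o['joint_pos'],2),o['tcp_pos'].round(4),'F',o['force'].round(1),o['finger_gap'],o['grasp_force'])
    c,s=np.cos(p[2]),np.sin(p[2]);d=o['tcp_pos'][:2]-p[:2];x=(c*d[0]+s*d[1])*1e3;z=o['tcp_pos'][2]*1e3+19
    print('clamp mm',x,(-s*d[0]+c*d[1])*1e3,'theta',np.arctan2(z-82,5-x),'r',np.hypot(z-82,5-x));return p
E
python3 - <<'E'
from h import *
p=inclamp();print(rel(get_obs()['tcp_pos'],p[2]))
E
```

```text
6.02 [-0.02  0.72  0.49  1.59 -0.39  0.94  0.52] [ 0.605  -0.1863  0.1459] F [-4.2 -0.   1.3] 0.022912122666941648 28.807493448257446
clamp mm 30.9832153231807 6.068816138395749 theta 1.8744665615383247 r 86.89326058113306
(array([0., 0., 0.]), array([-0.001,  0.001, -0.   ]))
```

Near the stop; push a little further to it and let it settle.

Call:
step_arm --pt "0 0.4 0.2 0 0 0 0.15" --pt "0 0.3 0.1 0 0 0 0.15" --pt "0 0 0 0 0 0 0.15"

```text
time_s: 6.27
tcp_pos: [0.6119, -0.1869, 0.1427]
tool_rot: [-0.0, 0.736, 0.677, -0.001]
force: [-6.2, -0.1, 9.7]
finger_gap: 0.0233
grasp_force: 30.1
```

Call:
step_arm --pt "0 0 0 0 0 0 0.4" --pt "0 0 0 0 0 0 0.4" --pt "0 0 0 0 0 0 0.4"

```text
time_s: 6.52
tcp_pos: [0.6133, -0.1858, 0.141]
tool_rot: [0.001, 0.736, 0.677, 0.001]
force: [0.8, -0.2, -0.1]
finger_gap: 0.0343
grasp_force: 0.0
```

Run:
```python
from h import *
p=inclamp()
print(rel(tow(p,[-80,0,140])[0],p[2]))
```

```text
6.52 [-0.01  0.73  0.49  1.57 -0.4   0.94  0.52] [ 0.6133 -0.1858  0.141 ] F [ 0.8 -0.2 -0.1] 0.03428517764566872 0.0
clamp mm 39.219693824754536 7.310017013994678 theta 1.9844144033547857 r 85.1395165794293
(array([ -0.72, -11.92,   0.08]), array([0.002, 0.   , 0.001]))
```

Call:
step_arm --pt "0 0 -1.5 0 0 0 0.4" --pt "0 0 -2.5 0 0 0 0.4" --pt "0 0 -2.5 0 0 0 0.4" --pt "0 -2 -1 0 0 0 0.4" --pt "0 -3 0 0 0 0 0.4"

```text
time_s: 6.93
tcp_pos: [0.5667, -0.1825, 0.2187]
tool_rot: [0.004, 0.735, 0.678, 0.002]
force: [1.0, 0.5, -0.4]
finger_gap: 0.0341
grasp_force: 0.0
```

Call:
step_arm --pt "0 -3.5 0 0 0 0 0.4" --pt "-0.7 -3.4 0 0 0 0 0.4" --pt "0 0 0 0 0 0 0.4"

```text
time_s: 7.18
tcp_pos: [0.4849, -0.1841, 0.2154]
tool_rot: [-0.004, 0.738, 0.675, -0.002]
force: [-1.0, -1.0, -0.4]
finger_gap: 0.0342
grasp_force: 0.0
```

Run:
```python
from h import *
p=inclamp()
a=read_camera('scene'); b=read_camera('top');cv2.imwrite('pics/s2.png',a);cv2.imwrite('pics/t2.png',b)
for c in('scene','top'):
    for t in('mark_tip','pointer_tip','carry_grip','draw_bar'):
        print(c,t,[(np.round(d['rect'],1).tolist(),round(d['conf'],2)) for d in recognise(c,t)[:2]])
for n,P in dict(ptr=[-80,-52,50],bar=[-80,0,50],sl=sleeve(1.95)).items():print(n,proj('scene',tow(p,P)),proj('top',tow(p,P)))
cv2.imwrite('pics/c2.png',np.vstack([cv2.resize(a[195:285,355:445],(540,540),interpolation=cv2.INTER_CUBIC)]))
cv2.imwrite('pics/c2b.png',np.vstack([cv2.resize(b[145:270,365:465],(480,600),interpolation=cv2.INTER_CUBIC)]))
```

```text
7.18 [-0.05  0.48  0.56  1.83 -0.31  0.93  0.55] [ 0.4849 -0.1841  0.2154] F [-1.  -1.  -0.4] 0.03418654926766805 0.0
clamp mm -88.95226723513355 -1.6547182112489405 theta 1.0183328214259102 r 179.02973015998265
scene mark_tip [([414.4, 248.7, 422.6, 258.9], 0.51)]
scene pointer_tip [([375.0, 208.2, 424.6, 245.5], 0.52)]
scene carry_grip [([390.0, 179.5, 429.8, 223.3], 0.8), ([367.9, 219.5, 377.8, 230.6], 0.56)]
scene draw_bar [([381.5, 201.5, 420.4, 244.3], 0.59)]
top mark_tip []
top pointer_tip [([390.5, 158.1, 423.1, 236.1], 0.94)]
top carry_grip [([387.1, 165.7, 444.4, 198.7], 0.55)]
top draw_bar [([389.1, 156.1, 427.9, 232.6], 0.65)]
ptr [[415.19971052 245.07754162]] [[426.59077181 232.13684385]]
bar [[395.85871377 239.84867331]] [[404.71570826 230.50224417]]
sl [[413.87411411 184.14262337]] [[418.69159412 175.45003653]]
```

View pics/c2.png

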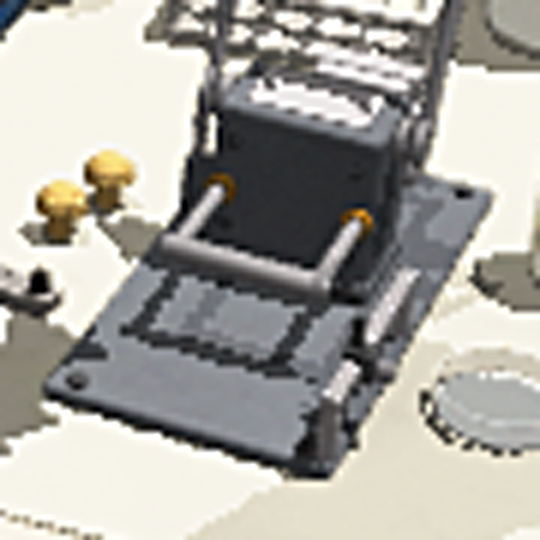

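View pics/c2b.png

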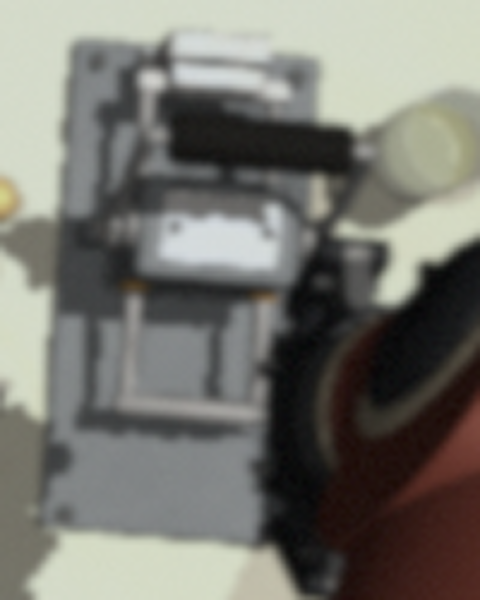

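Run:
```python
from h import *
p=np.load('p.npy')
def ov(img,c,x0,y0,w,h,sc):
    a=cv2.imread(img)[y0:y0+h,x0:x0+w]; a=cv2.resize(a,None,fx=sc,fy=sc,interpolation=cv2.INTER_CUBIC)
    b=a.copy()
    for x,col in((-80,(0,255,0)),(-100,(0,0,255)),(-110,(255,0,255)),(-120,(255,0,0))):
        q=((proj(c,tow(p,[[x,-52,50],[x,-75,50]]))-[x0-.5,y0-.5])*sc).astype(int);cv2.line(b,tuple(map(int,q[0])),tuple(map(int,q[1])),col,1)
    return np.hstack([a,b])
v=np.vstack([ov('pics/scene0.png','scene',405,228,30,24,13),ov('pics/top0.png','top',415,222,30,22,13)])
print(v.shape);cv2.imwrite('pics/z.png',v)
```

```text
(598, 780, 3)
```

View pics/z.png

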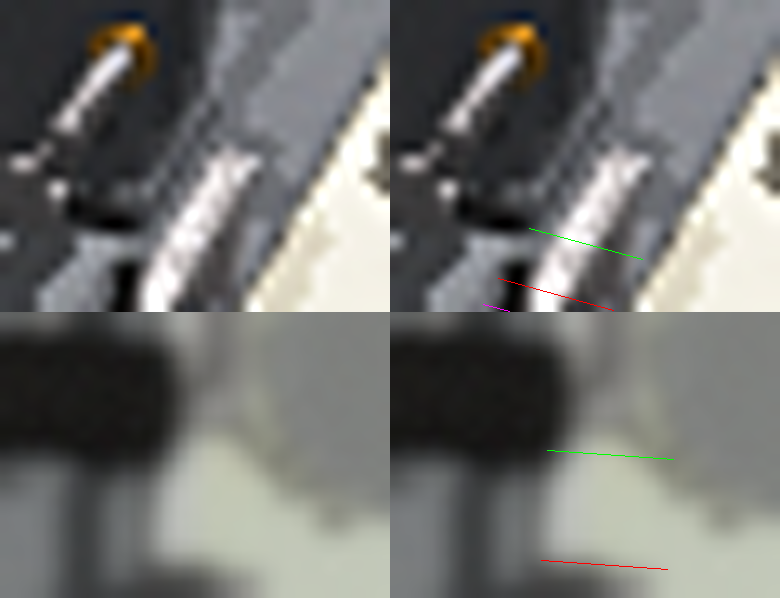

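Run:
```python
from h import *
p=np.load('p.npy')
def ov(img,c,x0,y0,w,h,sc):
    a=cv2.imread(img)[y0:y0+h,x0:x0+w]; a=cv2.resize(a,None,fx=sc,fy=sc,interpolation=cv2.INTER_NEAREST)
    b=a.copy()
    for x,col in((-80,(0,255,0)),(-100,(0,0,255)),(-110,(255,0,255)),(-120,(255,0,0))):
      for L in([[x,-52,50],[x,-75,50]],[[x,-54,50],[x,-54,8]]):
        q=((proj(c,tow(p,L))-[x0-.5,y0-.5])*sc).astype(int);cv2.line(b,tuple(map(int,q[0])),tuple(map(int,q[1])),col,1)
    return np.hstack([a,b])
v=np.vstack([ov('pics/scene0.png','scene',404,240,28,24,14),ov('pics/top0.png','top',415,232,28,18,14)])
print(v.shape);cv2.imwrite('pics/z2.png',v)
```

```text
(588, 784, 3)
```

View pics/z2.png

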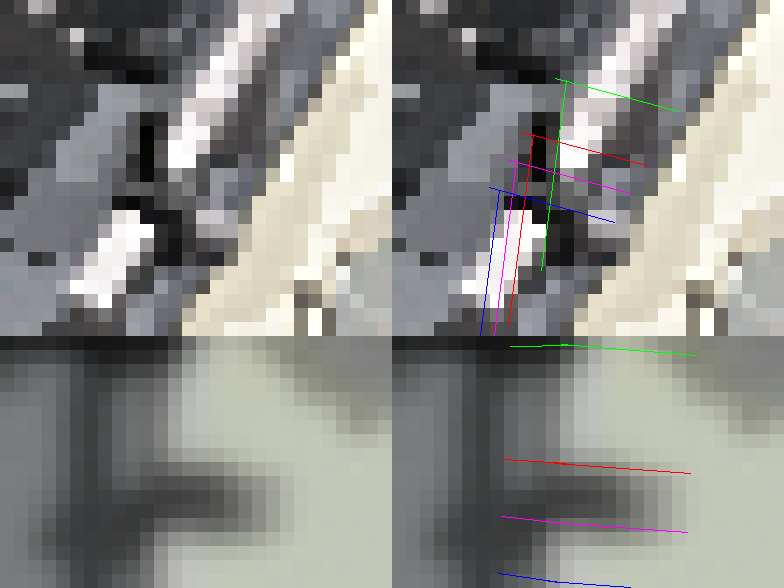

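Run:
```python
from h import *
p=np.load('p.npy')
g=cv2.cvtColor(cv2.imread('pics/top0.png'),cv2.COLOR_BGR2GRAY)
print(g[236:254,422:438])
def clx(uv,z):
    w=unproj('top',uv,z);d=w[:2]-p[:2];c,s=np.cos(p[2]),np.sin(p[2]);return np.r_[c*d[0]+s*d[1],-s*d[0]+c*d[1]]*1e3
for u in range(426,435):
    col=g[238:252,u].astype(float);base=np.linspace(col[:3].mean(),col[-3:].mean(),14);d=np.clip(base-col,0,None);d[d<.3*d.max()]=0
    v=238+(d*np.arange(14)).sum()/d.sum();print(u,round(v,2),clx((u,v),.05).round(1),clx((u,v),.025).round(1))
g2=cv2.cvtColor(cv2.imread('pics/t2.png'),cv2.COLOR_BGR2GRAY)
for u in(396,400,404,408,412):
    col=g2[224:237,u].astype(float);print(u,col.astype(int),end=' ')
    d=np.clip(col-np.median(col),0,None);v=224+(d*np.arange(13)).sum()/d.sum();print(round(v,2),clx((u,v),.055).round(1))
```

```text
[[ 72  93 106 104 117 156 184 192 194 194 195 195 194 188 173 163]
 [ 76  99 109 109 125 162 186 191 193 195 195 195 196 193 190 185]
 [ 76  99 112 110 129 164 186 191 192 194 195 196 197 195 194 194]
 [ 77  99 112 110 128 163 181 186 189 193 193 195 196 196 195 196]
 [ 76  99 108 105 119 146 162 167 170 179 186 191 193 195 195 196]
 [ 75  95 102  93  96 109 121 125 132 148 164 174 182 189 194 196]
 [ 71  86  90  81  76  79  83  86  96 115 135 148 163 181 191 196]
 [ 64  70  69  65  63  64  67  72  81 101 120 140 159 178 192 195]
 [ 61  61  58  58  66  71  75  78  83  99 118 138 160 179 191 195]
 [ 60  58  58  67  91 105 109 105 104 113 125 141 161 180 192 196]
 [ 59  60  63  85 122 144 151 147 144 149 155 165 177 188 194 196]
 [ 61  64  72 101 144 172 180 181 180 182 184 187 190 195 196 196]
 [ 66  77  88 110 151 182 192 193 193 194 195 194 196 196 194 195]
 [ 73  89  99 115 154 183 194 196 197 196 196 196 195 196 195 196]
 [ 75  92 100 116 154 183 194 194 196 197 196 196 196 196 196 196]
 [ 74  93  99 115 155 183 193 196 196 195 196 196 196 196 195 196]
 [ 73  91  99 117 156 183 19
[... 186 characters left out ...]
-60.9]
428 243.31 [-106.1  -56.7] [-106.2  -63.3]
429 243.37 [-106.1  -59.1] [-106.2  -65.8]
430 243.45 [-106.1  -61.5] [-106.2  -68.2]
431 243.53 [-106.1  -63.9] [-106.2  -70.6]
432 243.63 [-106.2  -66.2] [-106.3  -73.1]
433 243.64 [-106.   -68.6] [-106.1  -75.5]
434 243.59 [-105.7  -71. ] [-105.8  -77.9]
396 [133 133 132 136 150 152 133 100  73  64  72  94 120] 228.24 [-76.3  21.9]
400 [134 132 126 126 141 153 141 111  79  64  66  74  96] 228.1 [-75.3  12.5]
404 [133 132 128 127 139 156 154 126  90  70  68  81 107] 228.52 [-75.6   3. ]
408 [ 81  80  82  93 121 151 161 139 107  78  67  71  96] 229.9 [-78.1  -6.6]
412 [130 129 127 121 125 145 161 151 121  91  76  93 118] 229.44 [-76.3 -16. ]
```

Run:
```python
from h import *
p=inclamp();print(rel(tow(p,[-80,0,31])[0],p[2]))
```

```text
7.68 [-0.05  0.49  0.55  1.81 -0.31  0.93  0.55] [ 0.4939 -0.1832  0.2158] F [-0.3  0.6  0.5] 0.0341630134148055 0.0
clamp mm -80.05848176368121 -0.03127791583110856 theta 1.062914413424892 r 174.899555227135
(array([1.000e-02, 1.000e-02, 1.848e+01]), array([-0.   ,  0.   ,  0.001]))
```

Call:
step_arm --pt "0 0 3 0 0 0 0.4" --pt "0 0 3 0 0 0 0.4" --pt "0 0 3 0 0 0 0.4" --pt "0 0 3 0 0 0 0.4" --pt "0 0 2.5 0 0 0 0.4"

```text
time_s: 8.1
tcp_pos: [0.4931, -0.1829, 0.069]
tool_rot: [-0.0, 0.736, 0.677, -0.0]
force: [0.0, 0.4, 0.5]
finger_gap: 0.0343
grasp_force: 0.0
```

Call:
step_arm --pt "0 0 2 0 0 0 0.4" --pt "0 0 1.5 0 0 0 0.4" --pt "0 0 0.5 0 0 0 0.4" --pt "0 0 0 0 0 0 0.4"

```text
time_s: 8.43
tcp_pos: [0.4927, -0.1831, 0.0298]
tool_rot: [-0.001, 0.736, 0.677, -0.001]
force: [0.1, 0.0, -0.8]
finger_gap: 0.0341
grasp_force: 0.0
```

Call:
step_arm --pt "0 0 0 0 0 0 0.05" --pt "0 0 0 0 0 0 0.05" --pt "0 0 0 0 0 0 0.05" --pt "0 0 0 0 0 0 0.05" --pt "0 0 0 0 0 0 0.05" --force 60

```text
time_s: 8.85
tcp_pos: [0.4951, -0.1838, 0.0322]
tool_rot: [0.002, 0.736, 0.677, 0.001]
force: [2.7, -0.4, 1.5]
finger_gap: 0.01
grasp_force: 58.6
```

Run:
```python
from h import *
p=inclamp();print(rel(tow(p,[-106,0,31])[0],p[2]))
```

```text
8.85 [ 0.08  0.74  0.36  1.97 -0.51  0.51  0.72] [ 0.4951 -0.1838  0.0322] F [ 2.7 -0.4  1.5] 0.010023723850455659 58.574164509773254
clamp mm -78.742780442238 -0.5578494742858762 theta -0.35261664631346684 r 89.23309126248623
(array([ 0.06, -2.73,  0.11]), array([0.004, 0.001, 0.   ]))
```

Call:
step_arm --pt "0 -0.6 0 0 0 0 0.05" --pt "0 -0.6 0 0 0 0 0.05" --pt "0 -0.6 0 0 0 0 0.05" --pt "0 -0.6 0 0 0 0 0.05" --pt "0 -0.1 0 0 0 0 0.05"

```text
time_s: 9.27
tcp_pos: [0.4728, -0.1819, 0.0322]
tool_rot: [0.004, 0.736, 0.677, 0.002]
force: [9.4, -0.8, -3.8]
finger_gap: 0.01
grasp_force: 58.6
```

Call:
step_arm --pt "0 0 0 0 0 0 0.05" --pt "0 0 0 0 0 0 0.05" --pt "0 0 0 0 0 0 0.05"

```text
time_s: 9.52
tcp_pos: [0.4737, -0.182, 0.0322]
tool_rot: [0.005, 0.735, 0.678, 0.003]
force: [9.2, -0.6, -2.7]
finger_gap: 0.0098
grasp_force: 58.7
```

Run:
```python
from h import *
p=inclamp();a=read_camera('scene');b=read_camera('top');cv2.imwrite('pics/s3.png',a);cv2.imwrite('pics/t3.png',b)
for c in('scene','top'):
    for t in('mark_tip','pointer_tip','carry_grip'):
        print(c,t,[(np.round(d['rect'],1).tolist(),round(d['conf'],2)) for d in recognise(c,t)[:2]])
for x in(-100,-103,-106,-109):print(x,proj('scene',tow(p,[[x,-52,50],[x,-56,50]])).round(1).tolist())
s0=cv2.cvtColor(cv2.imread('pics/s2.png'),6);s3=cv2.cvtColor(a,6)
print(s0[242:260,406:422]);print(s3[242:260,406:422])
```

```text
9.52 [ 0.1   0.72  0.34  2.03 -0.52  0.46  0.75] [ 0.4737 -0.182   0.0322] F [ 9.2 -0.6 -2.7] 0.009806250015741381 58.733357191085815
clamp mm -100.246558107544 -0.4830195869686346 theta -0.28446457547922 r 109.65329900092267
scene mark_tip [([414.8, 248.4, 422.3, 257.7], 0.63), ([416.6, 180.0, 432.0, 223.6], 0.57)]
scene pointer_tip [([369.9, 223.2, 375.8, 229.0], 0.57), ([375.5, 238.8, 410.2, 249.4], 0.48)]
scene carry_grip [([413.0, 180.1, 434.6, 221.7], 0.83), ([360.7, 179.1, 433.1, 272.0], 0.56)]
top mark_tip []
top pointer_tip [([387.9, 168.4, 421.3, 241.3], 0.64), ([386.3, 167.7, 444.5, 199.1], 0.15)]
top carry_grip [([384.1, 169.0, 444.2, 203.3], 0.76)]
-100 [[412.9, 248.9], [414.4, 249.4]]
-103 [[412.5, 249.5], [414.0, 249.9]]
-106 [[412.1, 250.1], [413.7, 250.5]]
-109 [[411.8, 250.7], [413.3, 251.1]]
[[136 116 141 200  63  64  32  52  90  86 124  72 111 117 175 205]
 [ 77  80  91 100  21  28  39  56  83  74  87  73 114 138 201 203]
 [ 54  58  60  63  17  21  24  23  31  52  70 111 112 223 202 206]
 [ 60  54  55  56  53  53  35  11  12  37  88 125 175 206 202 178]
 [ 59  61 
[... 1435 characters left out ...]
  44 175 209 209 124  81  69]
 [123 127 121 120 114 120 125  93   8  64 219 211 179  85  75  71]
 [128 120 118 118 118 124 122  46  10  70 239 243  90  54  59 103]
 [122 118 118 117 116 118  90  47  13  47 128  98  85 152 145 111]
 [116 117 117 115 118 116  72  72  69  59  78  94  80 156 120 102]
 [119 117 117 116 116 106  23  14  25  51  75  76  92 124 104 110]
 [118 118 116 116 114 121 187 199  30  25  24  68 156 160 138 122]
 [118 119 118 115 112 141 208 222 240  51  34  55 118 130 144 191]
 [118 118 118 110 112 223 204 210 143  46  22  52  66  72  97 192]
 [116 117 114 119 172 205 204 185  94  28  20  70  51  42 114 223]
 [116 116 112 139 200 205 208  93  65 116  91 117 107 182 224 222]]
```

Run:
```python
from h import *
p=np.load('p.npy');c,s=np.cos(p[2]),np.sin(p[2])
def clx(uv,z):
    w=unproj('top',uv,z);d=w[:2]-p[:2];return np.r_[c*d[0]+s*d[1],-s*d[0]+c*d[1]]*1e3
g=cv2.cvtColor(cv2.imread('pics/top0.png'),6).astype(float)
def edge(u,v0,v1):
    col=g[v0:v1,u];d=np.abs(np.diff(col));d[d<.25*d.max()]=0;return v0+.5+(d*np.arange(len(d))).sum()/d.sum()
print(g[252:264,400].astype(int),g[148:158,392].astype(int))
for u in(382,388,394,400,406,412):v=edge(u,252,263);print('front',u,round(v,2),clx((u,v),.008).round(1))
for u in(384,388,392,428,429):v=edge(u,148,158);print('back',u,round(v,2),clx((u,v),.008).round(1))
t=cv2.cvtColor(cv2.imread('pics/t2.png'),6).astype(float)
for u in(402,405,408,411,414):
    print('blockfront',t[196:210,u].astype(int))
t3=cv2.cvtColor(cv2.imread('pics/t3.png'),6).astype(float)
print(t3[228:248,390:432:2].astype(int))
```

```text
[119 119 120 117 121 148 179 193 196 195 195 197] [197 197 197 196 191 173 138 118 111 105]
front 382 255.47 [-144.5   43.6]
front 388 255.92 [-144.5   28.8]
front 394 256.46 [-144.7   14. ]
front 400 257.32 [-145.7   -0.9]
front 406 257.47 [-145.   -15.7]
front 412 258.29 [-145.9  -30.5]
back 384 153.54 [109.7  54.4]
back 388 152.98 [111.8  44.5]
back 392 153.53 [111.2  34.4]
back 428 156.04 [111.5 -56.2]
back 429 156.12 [111.5 -58.7]
blockfront [216 215 205 180 150 128  97  61  37  41  50  56  62  64]
blockfront [217 216 213 196 158 131 104  67  40  40  48  55  61  64]
blockfront [217 216 213 192 153 128 111  80  49  36  45  53  60  65]
blockfront [216 216 212 194 159 136 119  91  56  39  41  52  59  66]
blockfront [216 216 215 205 178 148 126  97  64  38  40  63  92 117]
[[106 108  69  93 129 127  86  23  17  29  31  21  11  16  21  29  49  61
   49  25  31]
 [ 88  85  65  83 128 118  63  19  25  34  27  15  13  20  21  38  61  61
   33  23  46]
 [ 76  69  64  84 125 101  41  16  30  37  24  11  16  21  28  46  65  47
   24  32  60]
 [ 76  67  65  83 122  80  26  22  34  41  21  1
[... 765 characters left out ...]
9  64  34  11  24  40  33  36  35  25  20  24  25  25  24  27
   28  33  33]
 [ 63  64  64  59  31  14  25  39  29  27  27  20  22  19  25  21  21  28
   29  30  33]
 [ 65  66  66  59  33  13  22  30  20  19  19  21  22  27  21  21  25  28
   29  31  33]
 [ 65  64  64  59  36  14  24  27  21  20  20  21  23  25  23  21  25  29
   26  33  33]
 [ 64  63  65  63  39  12  21  22  19  21  20  25  26  20  18  20  24  29
   30  32  36]
 [ 67  64  64  64  45  18  21  21  19  21  24  29  20  19  22  24  24  30
   29  34  35]
 [ 67  66  65  62  50  23  19  21  20  22  27  28  23  21  19  22  28  29
   32  35  36]
 [ 65  66  65  65  56  32  18  21  20  24  27  27  21  18  22  21  22  29
   32  33  36]]
```

Call:
step_arm --pt "0 -0.25 0 0 0 0 0.05" --pt "0 -0.25 0 0 0 0 0.05" --pt "0 0 0 0 0 0 0.05" --pt "0 0 0 0 0 0 0.05" --pt "0 0 0 0 0 0 0.05"

```text
time_s: 10.33
tcp_pos: [0.4692, -0.1816, 0.0322]
tool_rot: [0.005, 0.735, 0.678, 0.003]
force: [9.1, -0.4, -3.6]
finger_gap: 0.0099
grasp_force: 58.6
```

Run:
```python
from h import *
p=inclamp();a=read_camera('scene');cv2.imwrite('pics/s4.png',a)
s3=cv2.cvtColor(a,6)
print(s3[244:258,400:420])
m=cv2.cvtColor(cv2.imread('pics/s3.png'),6);print(m[244:252,398:408])
```

```text
10.33 [ 0.11  0.72  0.33  2.05 -0.52  0.45  0.76] [ 0.4692 -0.1816  0.0322] F [ 9.1 -0.4 -3.6] 0.009935634930690267 58.62047016620636
clamp mm -104.73719939021815 -0.46963921081777904 theta -0.2733115414715774 r 113.96740491176266
[[135 123  66  48  65 156 177 149  58  26  32  35  38  42  42  47  72 110
  110 222]
 [151 157 159 158 148 166 149  91  53  55  54  53  51  20  24  33  88 122
  174 205]
 [116 129 139 150 152 163 171  60  57  74 157 152 153 148 116 114 114 138
  200 208]
 [ 72  87 101 111 125 132 131  71  79 121 165 159 156 156 110 109 131 215
  204 205]
 [ 44  53  59  70  87  94  55  24  29  56  90 111 157  90  24  43 129 210
  205 183]
 [142  86  56  47  59  59  29  30  13  15  22  37 111  86   7  43 173 209
  208 126]
 [121 121 120  32  35  52 125 123 119  83  26  46 126  93   7  65 218 212
  179  86]
 [120 123  46  32  30  45 128 123 122 119 114 119 123  45  10  69 238 243
   91  54]
 [116  42  32  32  44 118 123 119 117 119 121 120  92  46  13  44 129  98
   85 151]
 [120  28  34  47 122 121 118 117 117 117 118 116  72  72  69  57  77  93
   78 156]
 [ 44  31  31  44 129 120 117 117 117 115 115 107  22  11  23  51  75  78
  110 146]
 [ 33  33  45 121 122 118 116 118 118 117 113 123 187 200  31  23  24  65
  156 162]
 [ 34  50 128 125 119 117 118 117 120 116 112 140 206 221 240  49  34  53
  116 128]
 [ 32  45 129 121 118 117 118 118 118 111 111 221 205 211 145  45  22  52
   66  74]]
[[137 146 152 159 159 159 130 154 167 148]
 [ 94 106 115 126 139 150 152 161 168 107]
 [ 56  60  72  85 100 113 121 136 150  72]
 [105  61  46  51  59  68  82  99 117  28]
 [156 148 144  85  56  68  59  62  72  30]
 [157 149 120 119 113  34  37  36  52 123]
 [117 118 116 125 124  30  35  49 123 127]
 [112 113 120 122  47  32  31  43 128 120]]
```

Call:
step_arm --pt "0 -0.08 0 0 0 0 0.05" --pt "0 0 0 0 0 0 0.05" --pt "0 0 0 0 0 0 0.05" --pt "0 0 0 0 0 0 0.05"

```text
time_s: 10.72
tcp_pos: [0.4686, -0.1815, 0.0322]
tool_rot: [0.005, 0.735, 0.678, 0.003]
force: [9.1, -0.5, -4.4]
finger_gap: 0.01
grasp_force: 58.6
```

Run:
```python
from h import *
p=inclamp();a=read_camera('scene')
o=np.abs(a.astype(int)-cv2.imread('pics/s2.png')).max(2)[248:262,413:420];print(o)
for t in('carry_handle','electrode_1','gap_gauge','petri_dish','beaker_100'):print(t,[(np.round(d['rect']).tolist(),round(d['conf'],2)) for d in recognise('scene',t)[:2]])
print(inclamp() is None)
cv2.imwrite('pics/end.png',cv2.resize(a[150:290,340:480],(600,600),interpolation=cv2.INTER_CUBIC))
```

```text
10.72 [ 0.11  0.72  0.33  2.05 -0.52  0.44  0.76] [ 0.4686 -0.1815  0.0322] F [ 9.1 -0.5 -4.4] 0.009995159039463453 58.610989451408386
clamp mm -105.35270724981417 -0.4513363183517166 theta -0.2720066273369999 r 114.56482917335845
[[ 2  2  0  2  2  1  1]
 [ 2  1  1  1  3  2  1]
 [ 1  3  1  1  1  1  3]
 [ 2  3  2  2  2  1 25]
 [ 1  2  2  3  1 10 37]
 [ 1  1  1  1  1 13 32]
 [ 2  1  1  1  3 19 26]
 [ 3  2  2  1  3  1  3]
 [ 2  1  1  1  3  4  3]
 [ 3  3  2  2  4  2  2]
 [ 2  1  3  2  1  1  1]
 [ 1  1  3  2  2  2  1]
 [ 2  2  1  3  1  2  1]
 [ 2  1  2  2  1  1  1]]
carry_handle [([413.0, 178.0, 432.0, 223.0], 0.66), ([429.0, 257.0, 451.0, 271.0], 0.34)]
electrode_1 [([357.0, 227.0, 368.0, 233.0], 0.41)]
gap_gauge []
petri_dish [([430.0, 258.0, 452.0, 271.0], 0.53)]
beaker_100 [([445.0, 215.0, 464.0, 246.0], 0.9), ([272.0, 236.0, 295.0, 258.0], 0.26)]
11.02 [ 0.11  0.72  0.33  2.05 -0.52  0.44  0.76] [ 0.4686 -0.1815  0.0322] F [ 9.2 -0.9 -3.5] 0.010207417706962886 58.61118972301483
clamp mm -105.34437403023678 -0.46715317393651246 theta -0.27194726704987054 r 114.55428143295
False
```

View pics/end.png

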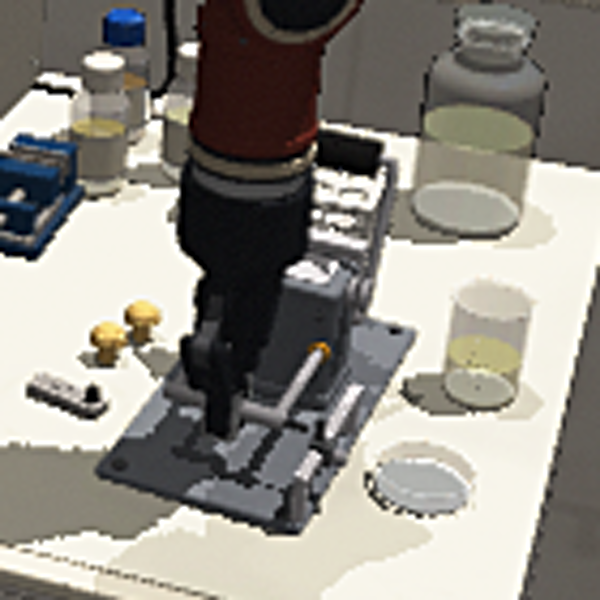

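The picture shows the handle leaning back with its sleeve at about (350,150). The bar is pulled and held, with the pointer at about (310,428) beside the fin at (320,430). The rider and the loose things near the clamp have not moved.

```bash
python3 -c "
from workcell import *
print(hand_in())"
```

```text
the job is handed in; nothing more can be done
None
```

The job is handed in: the handle is back on its stop and the pull bar is held about 26.7 mm out, in line with the mark to within my measurement of roughly 1 to 1.5 mm. The rider did not move in the pictures, and the things near the clamp look undisturbed.

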